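Tip the well tile up against the draining stand's rest

TASK

The rinsed white well tile lies flat on the draining stand, one long edge overhanging the front of the deck and the opposite one near the leaning back rest. Reach under the overhanging edge, push the tile against the rest and tip it up over the edge by the rest, so that it ends standing on that edge and leaning back on the rest with its wells towards the rest, left to drain. Keep the edge by the rest down on the deck all the while, and leave the bottle, beaker and tube rack around it where they stand.

Things in the scene. Friction and masses are not known exactly. Their poses are not given: they have to be found in the camera images.
- stand: Fixed steel draining stand; origin on the bench, z up, x from its open front to its back rest (so pointing to the robot's right or ahead-right), y along the rest. Deck 220 mm wide (y), 6 mm thick, from x = -60 to +50 mm, top 70 mm above the bench; side plates at y = +/-105 mm. Nothing stands in front of the deck; a 6 mm foot sheet lies on the bench from x = -60 to +110 mm.
- rest_foot (a point): Foot of the back rest: middle of the line, along y, where its front face meets the deck (x = 50, z = 70 mm in the stand's frame; same axes). The rest is a flat slotted frame 220 mm wide, leaning 12 degrees from upright towards +x, 120 mm long up its slope, lowest 25 mm a closed kerb that stops the tile; struts behind reach 55 mm past this point.
- tile: Loose white well tile 140 (x) by 180 (y) by 10 mm thick (z), 0.2 to 0.45 kg, 24 shallow wells on its +z face; origin at its centre. Starts flat on the deck, its x along the stand's x within 3 degrees, foot edge (+x) about 10 to 20 mm short of the rest, front edge overhanging the deck by 40 to 50 mm, underside 70 mm above the bench. Once tipped past upright it falls back on the rest by itself.
- tile_foot (a point): Middle of the tile's foot edge face, the one by the rest (+70 mm along the tile's x, mid-thickness; tile's axes). The tile pivots on this edge and finally stands on it, this point then being about 45 mm along the stand's x and 71 mm above the bench.
- bottle: Loose brown bottle with dark cap, 68 mm diameter, 150 mm high, standing on the bench beside the stand or behind its rest. Origin at the centre of its underside, z up.
- beaker: Loose glass beaker, 72 mm diameter, 95 mm high, standing on the bench beside the stand or behind its rest. Origin at the centre of its underside, z up.
- rack: Loose grey rack of capped tubes, 90 x 60 mm, 84 mm high, standing on the bench behind the rest. Origin at the centre of its underside, z up.
Not all that is in view belongs to the job. Of the things like the tile, leave any that is blue or turquoise; of the rest the smaller one is meant.

How it is judged:
At the end, for the whole second after the job is handed in: The tile stands at rest on its foot edge (the one that lay by the rest) on the deck, that edge within about 20 mm of the foot of the rest, within 50 mm of its middle sideways and parallel to it within about 8 degrees; it leans back on the rest, 5 to 23 degrees past upright, wells towards the rest (angle between tile's own z axis and vertical between 1.65 and 1.98 rad and x of tile_foot in the frame of stand between 0.025 and 0.06 m and y of tile_foot in the frame of stand between -0.05 and 0.05 m and z of tile_foot in the frame of stand between 0.06 and 0.085 m and z of tile in the frame of stand above 0.125 m and angle between the y axis of tile and the y axis of stand, either way round below 0.15 rad and linear speed of tile below 0.02 m/s and angular speed of tile below 0.1 rad/s); the robot touches nothing.
It fails at once if the tile's foot edge, by the rest, is lifted more than 30 mm off the deck (z of tile_foot in the frame of stand above 0.105 m).
It fails at once if the brown bottle is shifted more than 30 mm or tipped over (distance of bottle from where it was at the start of the episode above 0.03 m or angle between bottle's own z axis and vertical above 0.4 rad).
It fails at once if the glass beaker is shifted more than 30 mm or tipped over (distance of beaker from where it was at the start of the episode above 0.03 m or angle between beaker's own z axis and vertical above 0.4 rad).
It fails at once if the tube rack is shifted more than 30 mm or tipped over (distance of rack from where it was at the start of the episode above 0.03 m or angle between rack's own z axis and vertical above 0.4 rad).
It also fails if it takes over 40 s, if anything falls off the work surface, if the arm or the gripper's body presses on something with over 40 N, if the wrist force passes 120 N, or if a joint passes its speed limit or range.

ROBOT

A 7-joint arm with a two-finger parallel gripper is mounted at the origin on the work surface. World frame = base frame: x ahead of the robot, y to its left, z up, the work surface at z = 0. Lengths are in m, angles in rad, forces in N, time in s.
With the tool pointing down it reaches from about 0.4 to 0.85 m from the base axis. Payload 10.4 kg.
Tool frame: the origin (TCP) lies between the finger pads; the fingertips stand manip.finger_overhang ahead of it and the grasp point (between the pads) lies 11 mm behind it (manip.finger_overhang is the distance from the TCP to the fingertips, in m); x points along the fingers, z is the direction in which the jaws open and shut, and the axes are right-handed (so a half turn about x gives the same grasp; the last joint's range is limited). The gripper opens to 85 mm and grips with 20 to 120 N. Pads are 22 mm wide; open, the fingers measure 114 mm over their backs; the gripper's body (76 mm by 85 mm) begins 54 mm behind the grasp point. The pads swing forward as they close: fully open they stand 13 mm farther back than shut.
Start: joints at [-1.355, 0.332, -0.065, 1.46, 0.022, 1.35, -0.088], TCP at [0.148, 0.607, 0.239] pointing down, gripper open.
Joint ranges: [-2.6, 2.6], [-0.5, 2.12], [-1.47, 1.34], [0.16, 2.42], [-1.27, 4.41], [0.06, 2.06], [-2.6, 2.6]. Speed limits (rad/s): [2.22, 2.22, 2.79, 2.79, 3.14, 3.14, 3.14].

INTERFACE

Orientations are given as a unit quaternion [x, y, z, w].
In Python, from workcell import get_obs, camera, workorder, manip gives the robot as it stands. The module is installed in compiled form; this text tells all that it offers.
- The arm moves only by the tool play_rows, never from a script. Its argument "increments" is text: rows parted by semicolons, each of 4 numbers parted by spaces: the shift along the tool's x, y, z in m, then the turn about the tool's x in rad. A call has 1 to 20 rows; each row shifts and turns the pose as measured when the row begins, along the tool's axes as they then stand; what a row does not reach is not made up. A row lasts 1/10 s, in which the tool goes at most 50 mm and 8.59 degrees, less where a joint would pass 70% of its speed; a pose out of reach is approached as far as the arm can. A call is refused whole if a number of a shift passes 0.05 or a number of a turn 0.15, either way. A call with a gripper value outside its range is refused whole. "hand" is the gripper command: -1 is fully open, 1 is shut, values between are in proportion, set as the call begins (left out, the last holds). The fingers move at their own pace and stop on an object; "squeeze" is the grip in N (left out, the last holds). Time passes only in rows, so rows that do not move let the fingers close. It gives the time, the measured TCP pose, the force and the opening at its end, in the units of the state.
- get_obs(): the state, without advancing time (a new reading comes with each control period).
- camera(name): name is "side" or "top"; returns a dict with "img" (480x640x3 uint8, blue, green, red), "fov_y" (degrees; the focal length in pixels is half the picture's height over the tangent of half this angle, whatever the lens; pixels are square), "cx", "cy" (the principal point, pixels), "R" (3x3) and "t" (3): a world point X has camera coordinates R X + t. Camera axes: x right, y down, z forward; pixel columns grow to the right and rows downward; lengths in m; the calibration is good to about 2 mm. A picture is of the moment at which its call begins. There is no depth.
- workorder.hand_in(): hands the job in, once; it reports no verdict.
The state is a dict: "clock": time; "joint_pos": joint angles; "joint_velocities": joint speeds; "tau": joint torques, N m; "position": TCP position; "ee_rot": TCP orientation; "ft_force": force on the tool from outside, world axes, zero at the start; "torque": the same for the moment, N m; "grip_width": opening from 0.0 (shut) to 1.0 (fully open).
Only numpy, scipy, OpenCV 4.12 (cv2) and the standard library are available. Lean on these libraries where they do the work, as an engineer would, in place of code of your own. Each camera call takes 0.05 s, during which the arm holds its last target.

## Working session

There is one attempt and no reset: what is moved stays moved. The work goes in short steps, Python scripts to look and compute and a tool call to move; the robot and the scene stay as the last step left them, time stands still between calls to the robot, and variables do not carry over. Pictures are saved under pics/ and viewed, and the job is handed in when it is done.

Besides the shell and the picture viewer there is one more tool, called after ">>>" by a JSON object that holds its "fn" and its "kwargs", one argument or row to a line. play_rows: Moves the arm, as the interface text tells. Its arguments: {"type":"object","properties":{"increments":{"type":"string"},"hand":{"type":"number"},"squeeze":{"type":"number"}},"required":["increments"]}

```bash
mkdir -p pics; python3 - <<'E'
from workcell import get_obs, camera, workorder, manip
import cv2,numpy as np
o=get_obs()
for k in o: print(k,np.round(o[k],4))
print(manip.finger_overhang)
for n in("side","top"):
    c=camera(n); cv2.imwrite(f"pics/{n}0.png",c["img"]); print(n,c["fov_y"],c["cx"],c["cy"],np.round(c["R"],4).tolist(),np.round(c["t"],4), np.round(-c["R"].T@c["t"],3))
E
```

```text
clock 0.0
joint_pos [-1.3546  0.3329 -0.0648  1.461   0.0216  1.3499 -0.0885]
joint_velocities [ 0.0007  0.0015 -0.0018 -0.0011  0.0008  0.0015  0.0018]
tau [ 1.20000e-03 -6.25445e+01  4.99000e-02 -3.91600e+01  1.62000e-02
  9.80000e-03  0.00000e+00]
position [0.1477 0.6069 0.2385]
ee_rot [-0.4372  0.5564  0.4366  0.5556]
ft_force [ 1.0826 -0.0563  0.6225]
torque [-0.0222 -0.0465  0.0222]
grip_width 1.0014
0.008
side 44.23738103314371 313.815712301682 245.1456054722755 [[-0.9945, -0.1043, -0.0118], [-0.0561, 0.6228, -0.7803], [0.0887, -0.7754, -0.6253]] [0.5584 0.0047 1.6838] [0.406 1.361 1.063]
top 51.23641065575431 316.75654187769123 233.59818261281654 [[0.0308, -0.9995, 0.0073], [-0.9877, -0.0315, -0.1529], [0.1531, -0.0025, -0.9882]] [0.1109 0.5524 1.0771] [0.377 0.131 1.148]
```

View pics/side0.png

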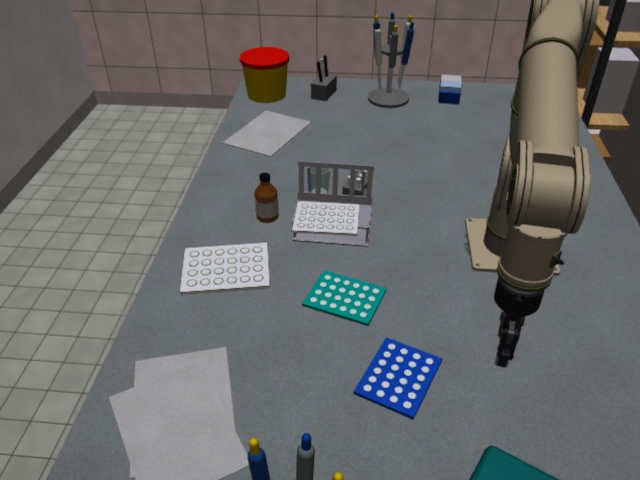

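View pics/top0.png

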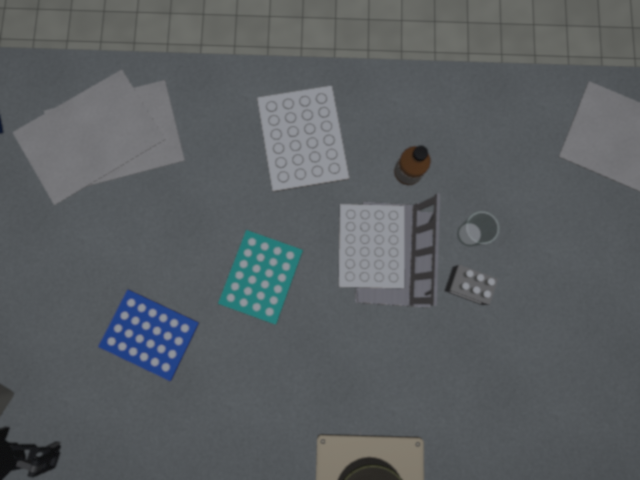

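Candidates for the tile are the white tile on the stand (top 372,246; side 327,217), a larger white one on the bench (303,138), turquoise (262,277) and blue (150,335). I choose the smaller white one on the stand. Next I measure it and check a crop.

```bash
cat > h.py <<'E'
import cv2,numpy as np
def ray(c,p):
    f=240/np.tan(np.radians(c["fov_y"]/2)); R=np.array(c["R"]);t=np.array(c["t"])
    d=R.T@np.array([(p[0]-c["cx"])/f,(p[1]-c["cy"])/f,1]); return -R.T@t,d
def onz(c,p,z):
    o,d=ray(c,p); return o+d*(z-o[2])/d[2]
def proj(c,X):
    f=240/np.tan(np.radians(c["fov_y"]/2)); q=np.array(c["R"])@X+np.array(c["t"]); return np.array([f*q[0]/q[2]+c["cx"],f*q[1]/q[2]+c["cy"]])
E
python3 - <<'E'
from workcell import *
from h import *
c=camera("top"); im=c["img"]
x0,y0=320,180
cv2.imwrite("pics/topcrop.png",cv2.resize(im[180:330,320:520],None,fx=4,fy=4,interpolation=cv2.INTER_CUBIC))
s=camera("side")["img"]; cv2.imwrite("pics/sidecrop.png",cv2.resize(s[150:260,240:400],None,fx=5,fy=5,interpolation=cv2.INTER_CUBIC))
g=im.min(axis=2); m=(g>165).astype(np.uint8); 
m=cv2.morphologyEx(m,cv2.MORPH_CLOSE,np.ones((7,7)))
for k in cv2.findContours(m,0,2)[0]:
    if cv2.contourArea(k)>1000: 
        r=cv2.minAreaRect(k); print(r)
        b=cv2.boxPoints(r); W=np.array([onz(c,p,.08) for p in b]); print(np.round(W,4).tolist(), np.linalg.norm(W[1]-W[0]),np.linalg.norm(W[2]-W[1]))
E
```

```text
(no output)
```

View pics/topcrop.png

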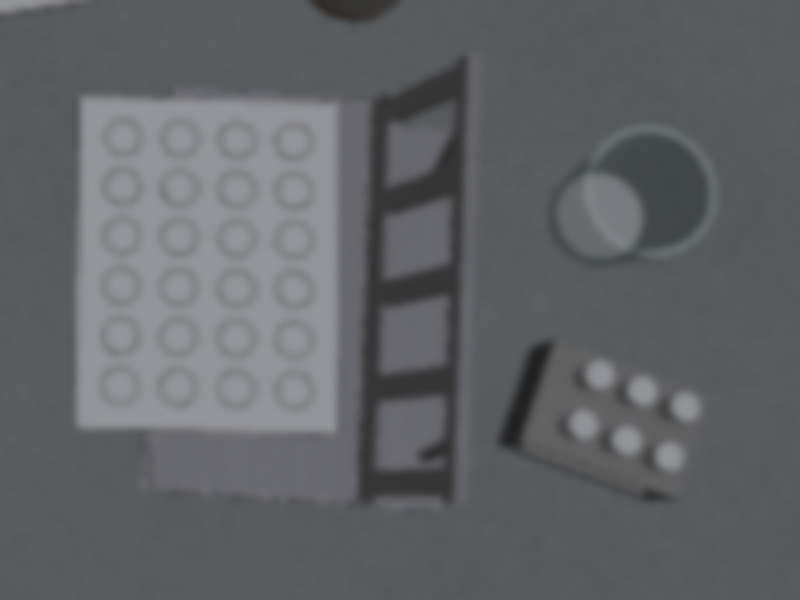

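View pics/sidecrop.png

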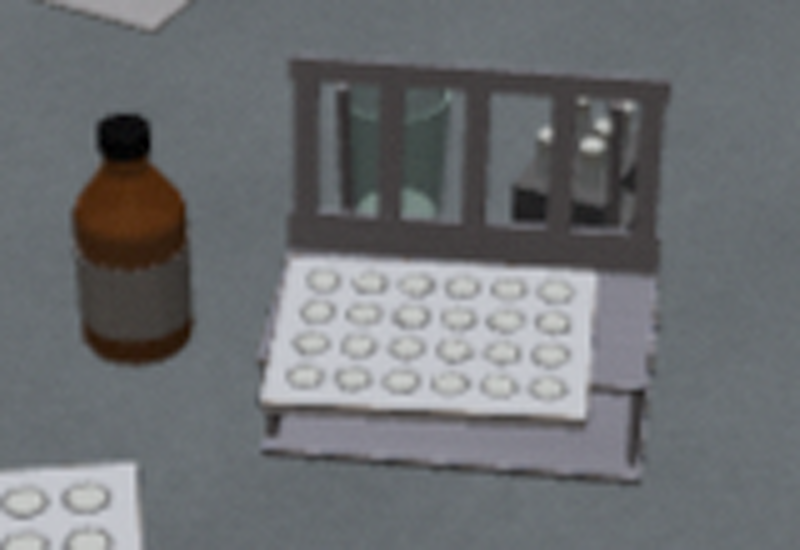

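The crops confirm the choice: a white 24-well tile on the stand, with top-crop corners near (80,97), (337,101), (335,432), (77,429). The kerb lies at crop x≈372. The beaker and rack stand behind the rest, and the bottle is beside it on the far side.

```bash
python3 - <<'E'
from workcell import *
from h import *
c=camera("top"); im=c["img"]
g=im.min(axis=2); print(g[246,345:420])
m=(g>125).astype(np.uint8); m[:, :325]=0; m[:,412:]=0; m[:195]=0;m[300:]=0
m=cv2.morphologyEx(m,cv2.MORPH_CLOSE,np.ones((7,7)))
for k in cv2.findContours(m,0,2)[0]:
    if cv2.contourArea(k)>1000: 
        r=cv2.minAreaRect(k); print(r)
        b=cv2.boxPoints(r); W=np.array([onz(c,p,.08) for p in b]); print(np.round(W,4).tolist(), np.linalg.norm(W[1]-W[0]),np.linalg.norm(W[2]-W[1]))
P=lambda u,v:(320+u/4-.375,180+v/4-.375)
tc=[onz(c,P(*p),.08) for p in [(80,97),(337,101),(335,432),(77,429)]]; print("tilecorners",np.round(tc,4).tolist())
for n,p,z in [("deck front-near",(150,490),.07),("deck/rest foot near",(361,500),.07),("rest top near",(463,503),.187),("rest top far",(475,53),.187),("foot far",(378,97),.07)]:
    print(n,np.round(onz(c,P(*p),z),4))
E
```

```text
[146 145 141 138 134 133 135 138 142 145 146 147 147 146 146 146 143 141
 139 137 138 140 142 145 146 147 147 147 146 146 145 143 141 140 139 141
 143 145 146 146 147 147 146 147 146 145 143 140 140 141 143 145 146 146
 146 147 147 145 139 123 109 103 103 102 102  95  79  62  55  58  73  90
 100 103 104]
((371.0, 246.0), (82.0, 64.0), 90.0)
[[0.6074, 0.0817, 0.08], [0.6119, -0.0578, 0.08], [0.4338, -0.0586, 0.08], [0.4295, 0.0775, 0.08]] 0.13966238119054056 0.17813046984643666
tilecorners [[0.6099, 0.0804, 0.08], [0.6122, -0.0597, 0.08], [0.4325, -0.0594, 0.08], [0.4298, 0.0778, 0.08]]
deck front-near [0.3991 0.0375 0.07  ]
deck/rest foot near [ 0.3973 -0.0753  0.07  ]
rest top near [ 0.3952 -0.1015  0.187 ]
rest top far [ 0.6151 -0.1086  0.187 ]
foot far [ 0.6174 -0.0841  0.07  ]
```

The measurements agree with the given sizes: tile 140×180 mm, front edge at y≈0.079, foot edge at y≈-0.060, centre x≈0.521. The rest foot is at about (0.506, -0.080), yaw -1.8°. The tool only points down, so I'll set the open fingers' sides against the front edge, push toward -y, then follow the arc upward. The first step is to turn the tool.

>>> {"fn": "play_rows", "kwargs": {
  "increments": "0 0 0 0.14;0 0 0 0.14;0 0 0 0.14;0 0 0 0.14;0 0 0 0.14;0 0 0 0.14;0 0 0 0.14;0 0 0 0.14;0 0 0 0.14;0 0 0 0.14",
  "hand": 0
}}

```text
clock: 1.25
position: [0.1477, 0.6063, 0.2373]
ee_rot: [0.042, 0.706, -0.044, 0.706]
ft_force: [-0.3, 0.1, -0.3]
grip_width: 0.498
```

>>> {"fn": "play_rows", "kwargs": {
  "increments": "0 0 0 -0.09;0 -0.034 0.03 0;0 -0.034 0.03 0;0 -0.034 0.03 0;0 -0.034 0.03 0;0 -0.034 0.03 0;0 -0.034 0.03 0;0 -0.034 0.03 0;0 -0.034 0.03 0;0 -0.034 0.03 0;0 -0.034 0.03 0;0 -0.034 0.03 0;0 -0.034 0.03 0;0 -0.034 0.03 0"
}}

```text
clock: 2.65
position: [0.5299, 0.1386, 0.2369]
ee_rot: [0.008, 0.708, -0.008, 0.706]
ft_force: [0.7, 0.6, -0.3]
grip_width: 0.504
```

>>> {"fn": "play_rows", "kwargs": {
  "increments": "0.035 0 -0.008 0;0.04 0 0 0;0.04 0 0 0;0.04 0 0 0;0.03 0 0 0;0 0 0 0;0 0 0 0"
}}

```text
clock: 3.35
position: [0.5276, 0.13, 0.0484]
ee_rot: [0.013, 0.705, -0.013, 0.709]
ft_force: [0.2, 0.3, 0.8]
grip_width: 0.497
```

```bash
python3 - <<'E'
from workcell import *
from h import *
print(get_obs()["position"],get_obs()["ft_force"])
a=camera("side")["img"][130:280,220:420]; b=camera("top")["img"][180:330,300:500]
cv2.imwrite("pics/p1.png",cv2.resize(np.hstack([a,b]),(800,300),interpolation=cv2.INTER_CUBIC))
E
```

```text
[0.52758114 0.12998109 0.04839568] [0.23977435 0.34708211 0.79674562]
```

View pics/p1.png

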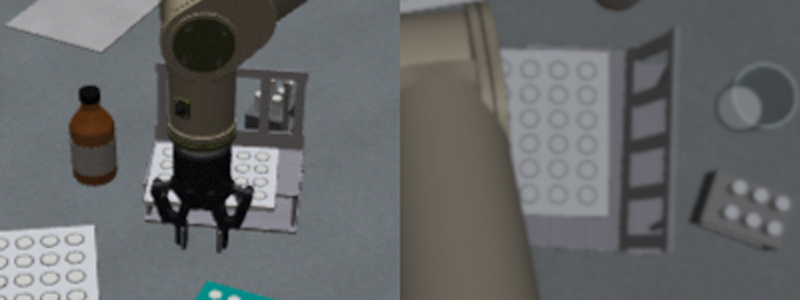

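The picture shows the two fingers hanging just in front of the overhanging edge (left half, about 185,240 and 218,240), with the tile undisturbed. Now I push.

>>> {"fn": "play_rows", "kwargs": {
  "increments": "0 -0.015 0 0;0 -0.015 0 0;0 -0.008 0 0;0 -0.006 0 0;0 -0.006 0 0;0 -0.005 0 0;0 -0.003 0 0"
}}

```text
clock: 4.15
position: [0.5288, 0.0739, 0.0544]
ee_rot: [0.016, 0.702, -0.008, 0.712]
ft_force: [0.1, 16.4, -0.7]
grip_width: 0.502
```

>>> {"fn": "play_rows", "kwargs": {
  "increments": "-0.004 -0.004 0 0;-0.006 -0.004 0 0;-0.006 -0.004 0 0"
}}

```text
clock: 4.45
position: [0.5287, 0.073, 0.0711]
ee_rot: [0.018, 0.701, -0.0, 0.713]
ft_force: [0.7, 11.9, 0.2]
grip_width: 0.5
```

```bash
cat > look.py <<'E'
import sys
from workcell import *
from h import *
print(get_obs()["position"],get_obs()["ft_force"])
a=camera("side")["img"][130:280,220:420]; b=camera("top")["img"][180:330,300:500]
cv2.imwrite(sys.argv[1],cv2.resize(np.hstack([a,b]),(800,300),interpolation=cv2.INTER_CUBIC))
E
python3 look.py pics/p2.png
```

```text
[0.52869025 0.07298745 0.07107405] [ 0.66619595 11.86944441  0.22163349]
```

View pics/p2.png

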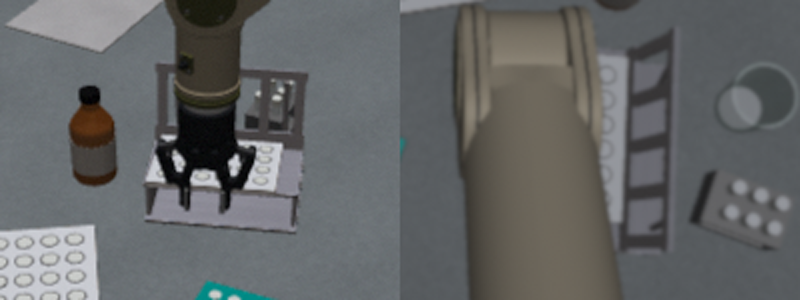

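```bash
python3 - <<'E'
from workcell import *
from h import *
c=camera("side"); a=c["img"][185:255,280:380]
cv2.imwrite("pics/p3.png",cv2.resize(a,(800,560),interpolation=cv2.INTER_CUBIC))
for X in ([.4305,.0635,.08],[.4305,.0635,.07],[.6105,.0635,.08],[.6105,.0635,.07],[.4305,.063,.097]): print(X,(proj(c,np.array(X))-[280,185])*8)
print(get_obs()["ft_force"])
E
```

```text
[0.4305, 0.0635, 0.08] [627.64784152 357.95623586]
[0.4305, 0.0635, 0.07] [626.61959155 381.05783362]
[0.6105, 0.0635, 0.08] [108.15179538 330.0731932 ]
[0.6105, 0.0635, 0.07] [109.10809443 353.05646043]
[0.4305, 0.063, 0.097] [629.48064919 317.39910782]
[ 0.66411365 12.40219811  0.68532825]
```

View pics/p3.png

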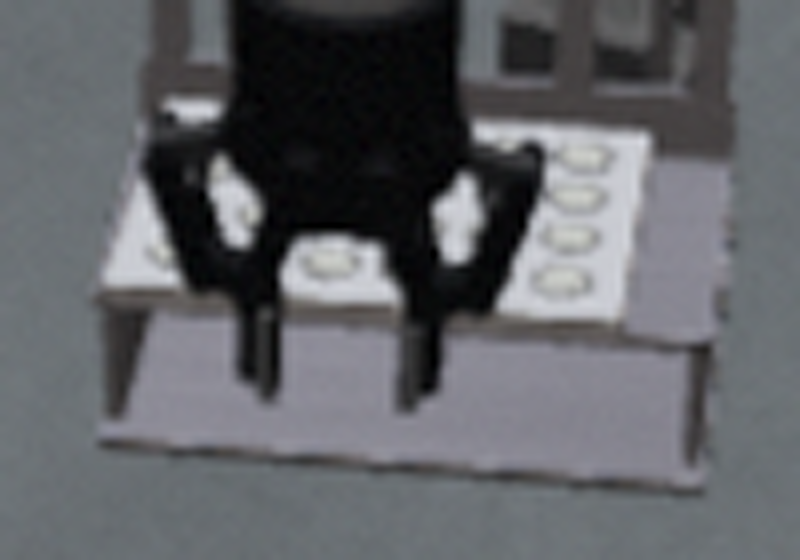

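The tile's front edge is lifted about 16 mm: its right top corner is at crop (625,320), against 358 if it were flat. The fingers still reach well below the edge, so the lift holds by friction. I continue the arc.

>>> {"fn": "play_rows", "kwargs": {
  "increments": "-0.008 -0.005 0 0;-0.008 -0.0055 0 0;-0.008 -0.006 0 0;-0.008 -0.0065 0 0"
}}

```text
clock: 5.0
position: [0.5284, 0.0663, 0.1048]
ee_rot: [0.02, 0.701, 0.011, 0.713]
ft_force: [-1.1, 15.1, 3.3]
grip_width: 0.499
```

```bash
cat > look2.py <<'E'
import sys
from workcell import *
from h import *
c=camera("side"); a=c["img"][160:250,270:390]
cv2.imwrite(sys.argv[1],cv2.resize(a,(800,600),interpolation=cv2.INTER_CUBIC))
S=800/120
py=-.0805
for th in map(float,sys.argv[2:]):
    t=np.radians(th); y=py+.14*np.cos(t)-.01*np.sin(t); z=.07+.14*np.sin(t)+.01*np.cos(t)
    print(th,"top corners R/L px",[np.round((proj(c,np.array([x,y,z]))-[270,160])*S).tolist() for x in(.4305,.6105)],"bottom yz",round(py+.14*np.cos(t),4),round(.07+.14*np.sin(t),4))
print(get_obs()["position"],get_obs()["ft_force"])
E
python3 look2.py pics/p4.png 15 20 25
```

```text
15.0 top corners R/L px [[594.0, 378.0], [158.0, 356.0]] bottom yz 0.0547 0.1062
20.0 top corners R/L px [[596.0, 349.0], [158.0, 327.0]] bottom yz 0.0511 0.1179
25.0 top corners R/L px [[597.0, 319.0], [159.0, 297.0]] bottom yz 0.0464 0.1292
[0.52875627 0.06580828 0.10613646] [-5.12532129 17.35870225  5.23492993]
```

View pics/p4.png

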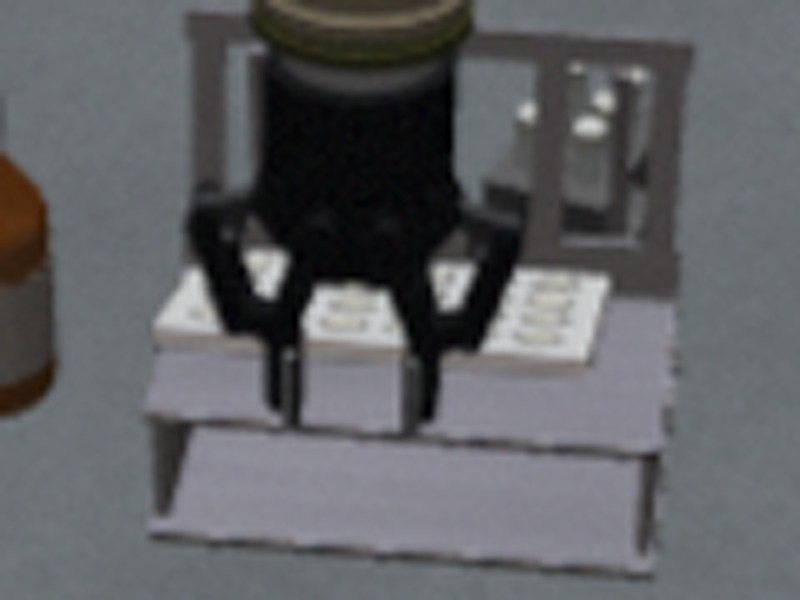

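Now θ≈18° (top corners at (592,362) and (155,330)). I continue with less inward bias.

>>> {"fn": "play_rows", "kwargs": {
  "increments": "-0.0085 -0.005 0 0;-0.0083 -0.0055 0 0;-0.008 -0.006 0 0;-0.0078 -0.0065 0 0;-0.0075 -0.007 0 0"
}}

```text
clock: 5.55
position: [0.5276, 0.0452, 0.1478]
ee_rot: [0.021, 0.7, 0.021, 0.714]
ft_force: [-1.9, 7.6, 4.3]
grip_width: 0.5
```

```bash
python3 look2.py pics/p5.png 30 35 40 45
```

```text
30.0 top corners R/L px [[599.0, 289.0], [160.0, 268.0]] bottom yz 0.0407 0.14
35.0 top corners R/L px [[600.0, 259.0], [162.0, 238.0]] bottom yz 0.0342 0.1503
40.0 top corners R/L px [[602.0, 229.0], [163.0, 208.0]] bottom yz 0.0267 0.16
45.0 top corners R/L px [[604.0, 200.0], [166.0, 179.0]] bottom yz 0.0185 0.169
[0.52815827 0.04392725 0.14898071] [0.0196333  5.62169242 3.59989319]
```

View pics/p5.png

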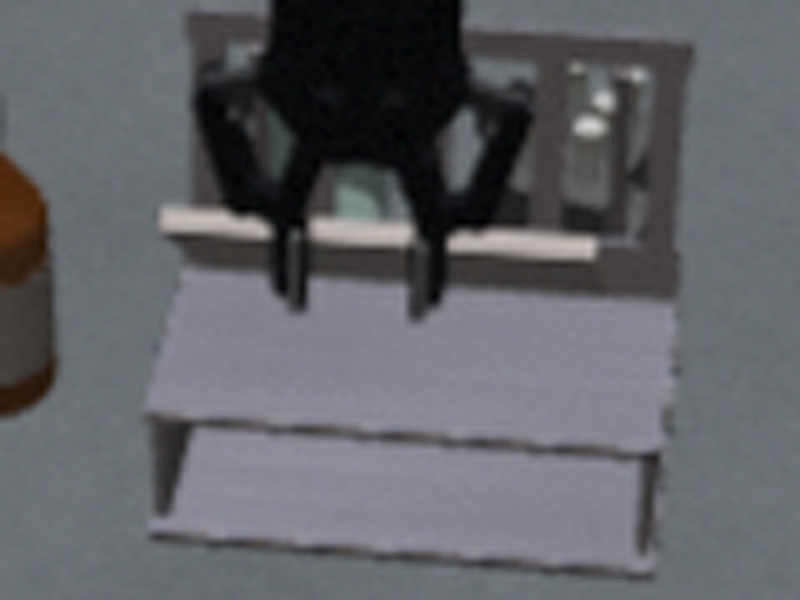

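θ≈39° now (corners at (598,238) and (160,208)), square to the rest. I continue.

>>> {"fn": "play_rows", "kwargs": {
  "increments": "-0.007 -0.007 0 0;-0.0066 -0.0075 0 0;-0.0062 -0.008 0 0;-0.0058 -0.008 0 0;-0.0053 -0.0085 0 0"
}}

```text
clock: 6.1
position: [0.5274, 0.0036, 0.1802]
ee_rot: [0.022, 0.699, 0.023, 0.714]
ft_force: [0.0, 1.0, 1.1]
grip_width: 0.499
```

```bash
python3 look2.py pics/p6.png 50 55 60 65
```

```text
50.0 top corners R/L px [[606.0, 171.0], [168.0, 151.0]] bottom yz 0.0095 0.1772
55.0 top corners R/L px [[607.0, 144.0], [171.0, 124.0]] bottom yz -0.0002 0.1847
60.0 top corners R/L px [[609.0, 118.0], [174.0, 98.0]] bottom yz -0.0105 0.1912
65.0 top corners R/L px [[611.0, 93.0], [177.0, 73.0]] bottom yz -0.0213 0.1969
[0.52772548 0.00149549 0.18092881] [-0.51643235 -1.11288693  0.59833666]
```

View pics/p6.png

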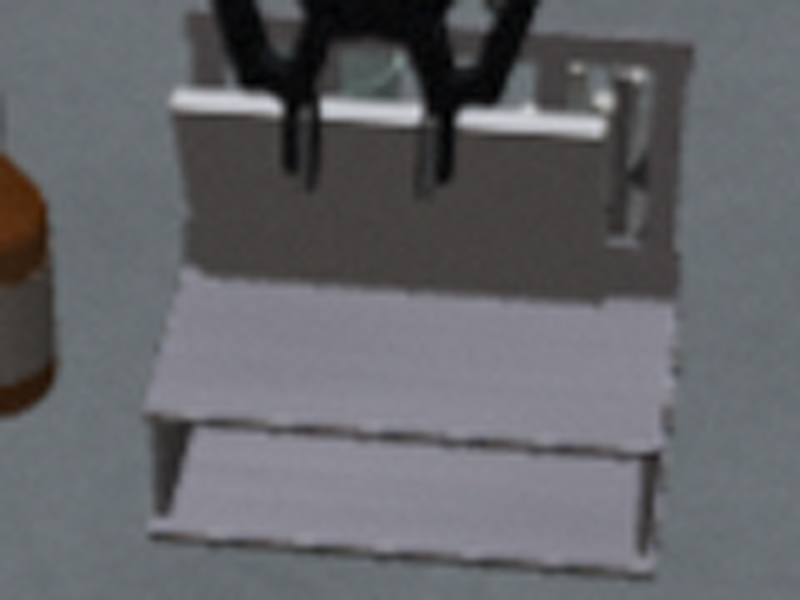

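θ≈60° (corners at (607,118) and (172,92)), and the force is small. I go on towards upright.

>>> {"fn": "play_rows", "kwargs": {
  "increments": "-0.005 -0.008 0 0;-0.0045 -0.008 0 0;-0.004 -0.008 0 0;-0.003 -0.008 0 0;-0.002 -0.008 0 0"
}}

```text
clock: 6.65
position: [0.5266, -0.0445, 0.1973]
ee_rot: [0.022, 0.7, 0.021, 0.714]
ft_force: [-0.2, 0.8, 0.5]
grip_width: 0.498
```

```bash
sed -i 's/\[160:250,270:390\]/[130:220,270:390]/; s/\[270,160\]/[270,130]/' look2.py; python3 look2.py pics/p7.png 75 80 85 90
```

```text
75.0 top corners R/L px [[614.0, 249.0], [183.0, 230.0]] bottom yz -0.0443 0.2052
80.0 top corners R/L px [[615.0, 230.0], [187.0, 212.0]] bottom yz -0.0562 0.2079
85.0 top corners R/L px [[616.0, 214.0], [190.0, 195.0]] bottom yz -0.0683 0.2095
90.0 top corners R/L px [[617.0, 200.0], [194.0, 181.0]] bottom yz -0.0805 0.21
[ 0.52662296 -0.04615611  0.19754814] [-0.67825167 -1.38909262  0.52046816]
```

View pics/p7.png

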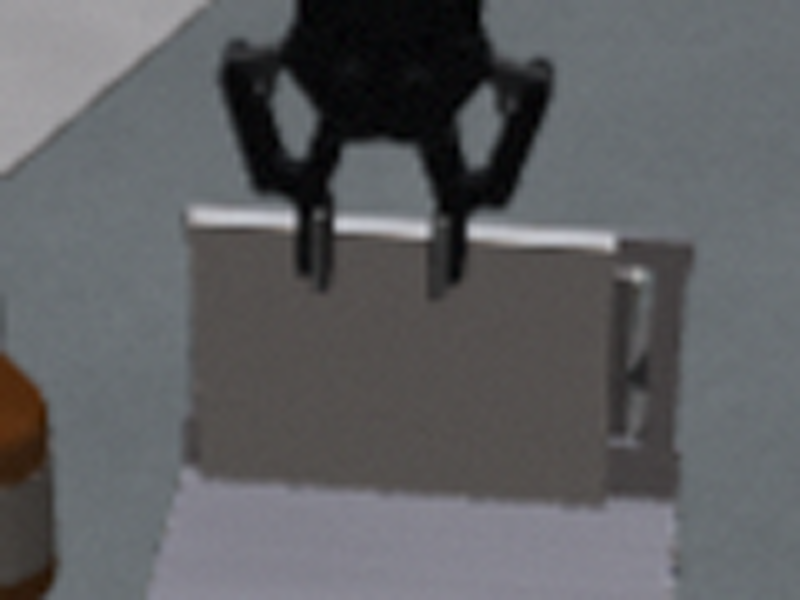

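θ≈80° (corners at (612,235) and (190,210)). I ease it over gently.

>>> {"fn": "play_rows", "kwargs": {
  "increments": "-0.001 -0.005 0 0;0 -0.005 0 0;0 -0.005 0 0;0 -0.005 0 0;0 -0.005 0 0;0 -0.005 0 0;0 -0.004 0 0"
}}

```text
clock: 7.4
position: [0.5263, -0.0817, 0.1959]
ee_rot: [0.022, 0.7, 0.021, 0.714]
ft_force: [-1.2, 15.5, 2.1]
grip_width: 0.502
```

```bash
python3 look2.py pics/p8.png 90 95 100 105
```

```text
90.0 top corners R/L px [[617.0, 200.0], [194.0, 181.0]] bottom yz -0.0805 0.21
95.0 top corners R/L px [[618.0, 188.0], [198.0, 170.0]] bottom yz -0.0927 0.2095
100.0 top corners R/L px [[619.0, 179.0], [201.0, 161.0]] bottom yz -0.1048 0.2079
105.0 top corners R/L px [[620.0, 172.0], [205.0, 154.0]] bottom yz -0.1167 0.2052
[ 0.52634654 -0.08127874  0.19591336] [-0.56477327  3.44241969  1.75706859]
```

View pics/p8.png

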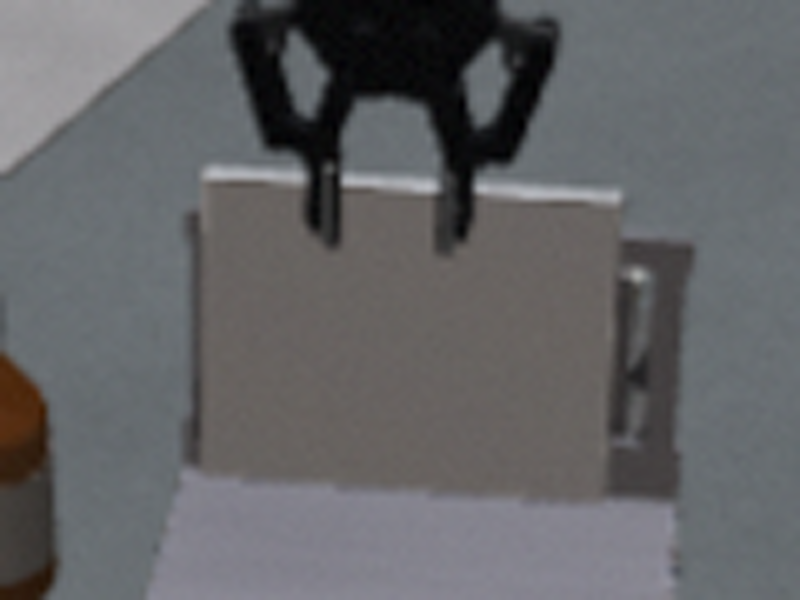

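The tile is past upright and in contact with the rest (15 N felt). I withdraw straight back (+y), then up.

>>> {"fn": "play_rows", "kwargs": {
  "increments": "0 0.004 0 0;0 0.006 0 0;0 0.015 0 0;0 0.03 0 0;0 0.04 0 0;-0.02 0.04 0 0;-0.03 0.03 0 0;-0.03 0.03 0 0;0 0 0 0;0 0 0 0;0 0 0 0;0 0 0 0;0 0 0 0;0 0 0 0"
}}

```text
clock: 8.85
position: [0.5231, 0.1146, 0.2877]
ee_rot: [0.023, 0.701, 0.018, 0.713]
ft_force: [0.4, 0.3, -1.3]
grip_width: 0.502
```

```bash
python3 look2.py pics/p9.png 95 100 102 105; python3 - <<'E'
from workcell import *
import cv2,numpy as np
b=camera("top")["img"][180:330,320:520]; cv2.imwrite("pics/p10.png",cv2.resize(b,(800,600),interpolation=cv2.INTER_CUBIC))
E
```

```text
95.0 top corners R/L px [[618.0, 188.0], [198.0, 170.0]] bottom yz -0.0927 0.2095
100.0 top corners R/L px [[619.0, 179.0], [201.0, 161.0]] bottom yz -0.1048 0.2079
102.0 top corners R/L px [[620.0, 176.0], [203.0, 158.0]] bottom yz -0.1096 0.2069
105.0 top corners R/L px [[620.0, 172.0], [205.0, 154.0]] bottom yz -0.1167 0.2052
[0.5230925  0.1145237  0.28767901] [-0.14305968 -0.47961454 -0.80625013]
```

View pics/p9.png

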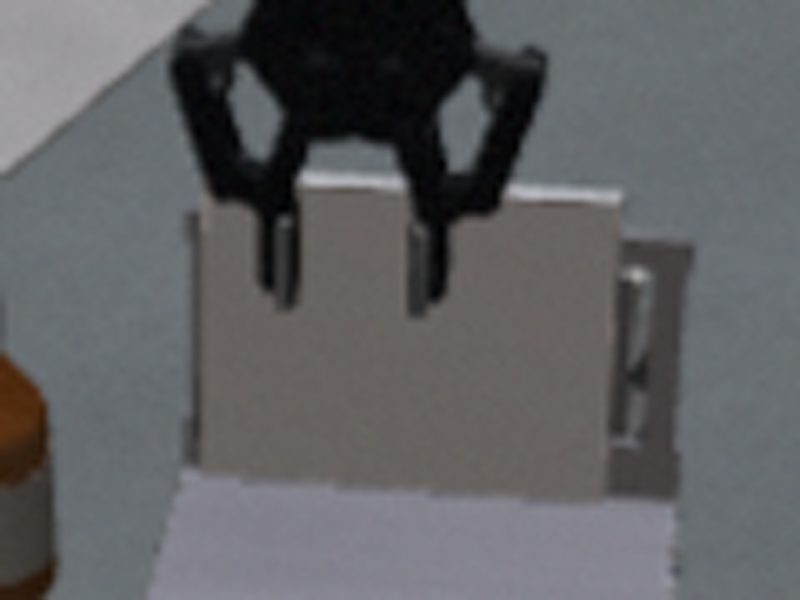

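View pics/p10.png

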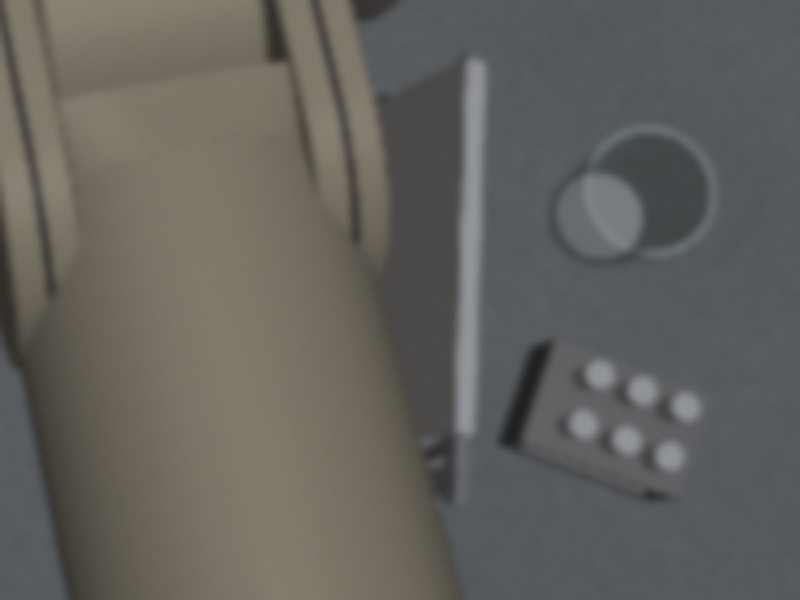

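```bash
python3 - <<'E'
from workcell import *
from h import *
c=camera("top"); s=camera("side")
P=lambda u,v:(320+u/4-.375,180+v/4-.375)
for p in [(465,62),(487,62),(456,432),(473,432)]: print("top edge",np.round(onz(c,P(*p),.207),4))
for p in [(203,472),(605,500)]: print("foot",np.round(onz(s,(270+p[0]/6.667,130+p[1]/6.667),.07),4))
for p in [(203,182),(620,205)]: 
    o,d=ray(s,(270+p[0]/6.667,130+p[1]/6.667)); k=(-.105-o[1])/d[1]; print("top from side at y=-.105",np.round(o+k*d,4))
E
```

```text
top edge [ 0.6055 -0.0988  0.207 ]
top edge [ 0.6059 -0.1094  0.207 ]
top edge [ 0.4277 -0.0935  0.207 ]
top edge [ 0.4279 -0.1015  0.207 ]
foot [ 0.6086 -0.0765  0.07  ]
foot [ 0.4295 -0.0703  0.07  ]
top from side at y=-.105 [ 0.6086 -0.105   0.2013]
top from side at y=-.105 [ 0.4295 -0.105   0.1989]
```

```bash
python3 - <<'E'
from workcell import *
print(workorder.hand_in(), get_obs()["clock"])
E
```

```text
the job is handed in; nothing more can be done
the job is handed in; nothing more can be done
```

The tile now stands on its foot edge, leaning back on the rest with its wells towards it. I handed the job in at about 9 s on the robot's clock; no verdict was given.

**How it was done:** The tool could only point down. I set the sides of the half-open fingers against the overhanging front edge, with their tips below it, and slid the tile about 20 mm to the kerb. Then I followed the tipping arc up by friction and push, eased the tile past upright, and backed off.

**Last checks, from the images:**

| Check | Measured | Required |
|---|---|---|
| Foot edge distance from the foot of the rest | underside corner about 7 mm | within about 20 mm |
| Sideways offset from the middle | about 13 mm | within 50 mm |
| Angle to the rest | under 1° | within about 8° |
| Lean past upright | about 10–12° | 5–23° |

- **Surroundings:** the beaker and rack looked unmoved in the last top picture. The bottle showed no change in the last side crops, where only part of it is in view.
- **Robot:** it was clear of the tile, with forces near zero.
- **Forces:** the highest reading I saw was about 17 N, against the 120 N wrist limit and the 40 N limit for the arm or gripper body.
- **Disagreements:** the lean came out at about 9.5° from the top view and nearer 10° from the side view, within calibration error. The vertical force reading stayed near zero while the tile was being lifted, so I judged the tipping from the pictures instead.

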